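# Weight a bonded sandwich coupon for curing

## Task

Set the freshly bonded sandwich coupon up to cure under dead weight: lay it flat on the white film in the bonding jig, midway between the two guide posts and lengthwise from post to post, then set the forked pressure plate level on top of it with a post in each fork. On the middle of the plate lay two ingots side by side across it, one on its broad face and one inverted (leave each ingot the way up it lies now), nearly touching so that their sloping flanks nest into a flat layer, and lay the third ingot flat and crosswise over the middle of both, along the plate. Do not move the glass beaker or the jar with the blue lid.

Things in the scene. Friction and masses are not known exactly. Their poses are not given: they have to be found in the camera images.
- jig: Bonding jig, fixed: dark ground steel base 115 x 180 mm, 12 mm thick; two upright guide posts (10 mm thick, pointed, tops 58 mm above the bench) 63 mm either side of its centre along its own y; between them a white release film 66 x 100 mm, flat on the base. Origin: centre of its underside, on the bench; y runs from post to post, x across, z up.
- coupon: Sandwich coupon: block 44 x 80 mm, 16 mm thick, with bright aluminium skins above and below and a tan honeycomb core; 0.12 kg. Body origin: centre of the underside as it lies, z up. Own y runs along its 80 mm length. Grip it across its 44 mm width (own x).
- plate: Pressure plate: flat aluminium plate 60 x 140 mm, 18 mm thick, 0.38 kg, with an open notch 16 mm wide and 15 mm deep in the middle of each short end (a fork) that passes a guide post with about 3 mm play all round. Body origin: centre of the underside as it lies, z up. Own y runs along its 140 mm length. Grip it across its 60 mm width (own x).
- ingot_a: Cast zinc ingot, tapered bar 62 mm long, 24 mm high, 0.32 kg; broad face 62 x 36 mm, narrow face 60 x 26 mm, long flanks sloping, ends almost upright. Own x along its length; grip it by its ends (62 mm). Lies on its BROAD face: from above, a narrow top with two small cross bars and sloping flanks. Origin: centre of the face it lies on, z up.
- ingot_b: Cast zinc ingot, tapered bar 62 mm long, 24 mm high, 0.32 kg; broad face 62 x 36 mm, narrow face 60 x 26 mm, long flanks sloping, ends almost upright. Own x along its length; grip it by its ends (62 mm). Lies on its BROAD face: from above, a narrow top with two small cross bars and sloping flanks. Origin: centre of the face it lies on, z up.
- ingot_c: Cast zinc ingot, tapered bar 62 mm long, 24 mm high, 0.32 kg; broad face 62 x 36 mm, narrow face 60 x 26 mm, long flanks sloping, ends almost upright. Own x along its length; grip it by its ends (62 mm). Lies INVERTED, on its narrow face: from above, only the broad dull face with a sunk patch. Origin: centre of the face it lies on, z up.
- beaker: Glass beaker, 50 mm wide and 56 mm high, standing loose at the left; not to be moved. Origin: centre of its underside.
- cap_jar: White plastic jar with a blue lid, 51 mm wide and 58 mm high, standing loose at the right; not to be moved. Origin: centre of its underside.

How it is judged (in metres and radians):
On the way, in this order (a step that is already met when the one before it is completed fails the run):
1. the coupon lies in the jig between the posts (horizontal distance between coupon and jig below 0.01 m and angle between the y axis of coupon and the y axis of jig, either way round below 0.17 rad and z of coupon in the frame of jig between 0.0095 and 0.0145 m), for 0.2 s.
2. the pressure plate lies level on the coupon with the posts in its forks (all of step 1 and horizontal distance between plate and jig below 0.009 m and angle between the y axis of plate and the y axis of jig, either way round below 0.12 rad and angle between plate's own z axis and vertical below 0.05 rad and z of plate in the frame of jig between 0.025 and 0.031 m), for 0.2 s.
3. one ingot on its broad face and the inverted one lie side by side across the plate (horizontal distance between plate and jig below 0.009 m and angle between the y axis of plate and the y axis of jig, either way round below 0.12 rad and angle between plate's own z axis and vertical below 0.05 rad and z of plate in the frame of jig between 0.025 and 0.031 m and ((z of ingot_a in the frame of plate between 0.0155 and 0.0205 m and x of ingot_a in the frame of plate between -0.012 and 0.012 m and y of ingot_a in the frame of plate between -0.031 and 0.031 m and angle between the x axis of each of ingot_a, ingot_c and the x axis of plate, either way round below 0.17 rad and angle between each of ingot_a, ingot_c's own z axis and vertical below 0.06 rad and z of ingot_c in the frame of plate between 0.0155 and 0.0205 m and x of ingot_c in the frame of plate between -0.012 and 0.012 m and y of ingot_c in the frame of plate between -0.031 and 0.031 m and horizontal distance between ingot_a and ingot_c between 0.028 and 0.043 m) or (z of ingot_b in the frame of plate between 0.0155 and 0.0205 m and x of ingot_b in the frame of plate between -0.012 and 0.012 m and y of ingot_b in the frame of plate between -0.031 and 0.031 m and angle between the x axis of each of ingot_b, ingot_c and the x axis of plate, either way round below 0.17 rad and angle between each of ingot_b, ingot_c's own z axis and vertical below 0.06 rad and z of ingot_c in the frame of plate between 0.0155 and 0.0205 m and x of ingot_c in the frame of plate between -0.012 and 0.012 m and y of ingot_c in the frame of plate between -0.031 and 0.031 m and horizontal distance between ingot_b and ingot_c between 0.028 and 0.043 m))), for 0.2 s.
4. the third ingot lies crosswise on both (horizontal distance between plate and jig below 0.009 m and angle between the y axis of plate and the y axis of jig, either way round below 0.12 rad and angle between plate's own z axis and vertical below 0.05 rad and z of plate in the frame of jig between 0.025 and 0.031 m and ((z of ingot_a in the frame of plate between 0.0155 and 0.0205 m and x of ingot_a in the frame of plate between -0.012 and 0.012 m and y of ingot_a in the frame of plate between -0.031 and 0.031 m and angle between the x axis of each of ingot_a, ingot_c and the x axis of plate, either way round below 0.17 rad and angle between each of ingot_a, ingot_c's own z axis and vertical below 0.06 rad and z of ingot_c in the frame of plate between 0.0155 and 0.0205 m and x of ingot_c in the frame of plate between -0.012 and 0.012 m and y of ingot_c in the frame of plate between -0.031 and 0.031 m and horizontal distance between ingot_a and ingot_c between 0.028 and 0.043 m and z of ingot_b in the frame of plate between 0.039 and 0.045 m and horizontal distance between ingot_b and plate below 0.014 m and angle between the x axis of ingot_b and the y axis of plate, either way round below 0.26 rad and angle between ingot_b's own z axis and vertical below 0.07 rad) or (z of ingot_b in the frame of plate between 0.0155 and 0.0205 m and x of ingot_b in the frame of plate between -0.012 and 0.012 m and y of ingot_b in the frame of plate between -0.031 and 0.031 m and angle between the x axis of each of ingot_b, ingot_c and the x axis of plate, either way round below 0.17 rad and angle between each of ingot_b, ingot_c's own z axis and vertical below 0.06 rad and z of ingot_c in the frame of plate between 0.0155 and 0.0205 m and x of ingot_c in the frame of plate between -0.012 and 0.012 m and y of ingot_c in the frame of plate between -0.031 and 0.031 m and horizontal distance between ingot_b and ingot_c between 0.028 and 0.043 m and z of ingot_a in the frame of plate between 0.039 and 0.045 m and horizontal distance between ingot_a and plate below 0.014 m and angle between the x axis of ingot_a and the y axis of plate, either way round below 0.26 rad and angle between ingot_a's own z axis and vertical below 0.07 rad))), for 0.2 s.
At the end, for the whole second after the job is handed in: At rest: coupon within 10 mm, 10 deg of jig centre; plate level on it over the posts; inverted ingot and one other flat across the plate (10 deg, 12 mm), both within 31 mm of its middle, centres 28 to 43 mm apart; third flat on both, lengthwise (15 deg), within 14 mm of the centre (all of step 1 and all of step 4 and linear speed of each of coupon, plate, ingot_a, ingot_b, ingot_c below 0.01 m/s); the robot touches nothing.
It fails at once if the beaker or the jar is moved more than 25 mm or tipped (distance of any of beaker, cap_jar from where it was at the start of the episode above 0.025 m or angle between any of beaker, cap_jar's own z axis and vertical above 0.35 rad).
It also fails if it takes over 104 s, if anything falls off the work surface, if the arm or the gripper's body presses on something with over 40 N, if the wrist force passes 120 N, or if a joint passes its speed limit or range.

## Robot

A 6-joint arm with a two-finger parallel gripper is mounted at the origin on the work surface; the furniture and walls round the work are solid. World frame = base frame: x ahead of the robot, y to its left, z up, the work surface at z = 0. Lengths are in m, angles in degrees, forces in N, time in s.
With the tool pointing down it reaches from about 0.25 to 0.725 m from the base axis. Payload 9.7 kg.
Tool frame: the origin (TCP) lies between the finger pads; the fingertips stand bot.tcp_to_tips ahead of it and the grasp point (between the pads) lies 11 mm behind it (bot.tcp_to_tips is the distance from the TCP to the fingertips, in m); z points along the fingers, y is the line along which they close (so a half turn about z gives the same grasp; the last joint's range is limited). The gripper opens to 85 mm and grips with 20 to 120 N. Pads are 22 mm wide; open, the fingers measure 114 mm over their backs; the gripper's body (76 mm by 85 mm) begins 54 mm behind the grasp point. The pads swing forward as they close: fully open they stand 13 mm farther back than shut.
Start: joints at [64.687, 4.979, 10.078, 95.1, 0, 90], TCP at [0.235, 0.497, 0.239] pointing down, gripper open.
Joint ranges: [-179.16, 179.16], [-48.56, 103.87], [-65.8, 70.77], [-126.05, 130.52], [-82.76, 87.17], [-180, 180]. Speed limits (degrees/s): [127.2, 127.2, 147.25, 180, 180, 180].

## Interface

Orientations are given as [roll, pitch, yaw] about the fixed x, y, z axes, in that order (R = Rz(yaw) Ry(pitch) Rx(roll)).
In Python, from workcell import bot gives the robot as it stands. The module is installed in compiled form; this text tells all that it offers.
- The arm moves only by the tool carry_out, never from a script. Its arguments are lists of equal length, an entry for each row: "linear": the shift along the world's x, y, z normalised to -1 to 1, where 1 is 2 cm, a list of three; "rotation": the turn, a rotation vector about the world's x, y, z normalised to -1 to 1, where 1 is 8 degrees, a list of three; "grip": the closure, from -1 (fully open) to 1 (shut). In form: {"linear": [[tx, ty, tz], ...], "rotation": [[rx, ry, rz], ...], "grip": [grip, ...]}. A call has 1 to 12 rows; each row shifts and turns the commanded pose from where the row before left it; what a row does not reach is not made up. A row lasts 1/10 s, in which the tool goes at most 50 mm and 8.59 degrees, less where a joint would pass 70% of its speed; a pose out of reach is approached as far as the arm can. A call with a number of a shift or a turn outside -1 to 1 is refused whole. A call with a gripper value outside its range is refused whole. The fingers move at their own pace and stop on an object; "grip_force" is the grip in N (left out, the last holds). Time passes only in rows, so rows that do not move let the fingers close. It gives the time, the measured TCP pose, the force, the opening and the grip force at its end, in the units of the state.
- bot.get_obs(): the state, without advancing time (a new reading comes with each control period).
- bot.camera(name): name is "side" or "top" or "wrist"; returns the picture (480x640x3 uint8, blue, green, red); there is no depth.
- bot.camera_model(name): a dict with "fx", "fy", "cx", "cy" (pixels), "camera_from_world" (4x4, takes a point from world to camera coordinates). Camera axes: x right, y up, looking along -z (the intrinsics and any distortion apply to the point x, -y, -z); pixel columns grow to the right and rows downward; lengths in m; the calibration is good to about 2 mm. A picture is of the moment at which its call begins: read the wrist's pose just before it. camera_model takes no time and is no camera call; for the wrist camera it gives the pose at the moment of the call.
- bot.job_done(): hands the job in; it is judged then, once.
The state is a dict: "time": time; "q": joint angles; "qd": joint speeds; "joint_efforts": joint torques, N m; "ee_pos": TCP position; "tcp_rot": TCP orientation; "wrist_force": force on the tool from outside, world axes, zero at the start; "torque": the same for the moment, N m; "opening": finger opening in m; "grasp_force": force on a finger pad.
Only numpy, scipy, OpenCV 4.12 (cv2) and the standard library are available. Lean on these libraries where they do the work, as an engineer would, in place of code of your own. Each camera call takes 0.05 s, during which the arm holds its last target. There are 200 camera calls.

## Working session

There is one attempt and no reset: what is moved stays moved. The work goes in short steps, Python scripts to look and compute and a tool call to move; the robot and the scene stay as the last step left them, time stands still between calls to the robot, and variables do not carry over. Pictures are saved under pics/ and viewed, at most 14 in all, crops included, and the job is handed in when it is done.

Besides the shell and the picture viewer there is one more tool, called after "Request:" as a command line: name --argument value ..., lists and objects as JSON in quotes. carry_out: Moves the arm, as the interface text tells. Its arguments: {"type":"object","properties":{"linear":{"type":"array","items":{"type":"array","items":{"type":"number"}}},"rotation":{"type":"array","items":{"type":"array","items":{"type":"number"}}},"grip":{"type":"array","items":{"type":"number"}},"grip_force":{"type":"number"}},"required":["linear","rotation","grip"]}

```bash
mkdir -p pics
python3 - <<'E'
from workcell import bot
import cv2, numpy as np
o=bot.get_obs()
print({k:np.round(v,3).tolist() for k,v in o.items()}, bot.tcp_to_tips)
for n in ["top","side"]:
    im=bot.camera(n); cv2.imwrite(f"pics/{n}0.png",im)
    m=bot.camera_model(n); print(n,{k:np.round(v,3).tolist() for k,v in m.items()})
E
```

```text
{'time': 0.0, 'q': [64.687, 5.012, 10.034, 95.1, -0.0, 90.002], 'qd': [-0.009, 0.06, 0.007, 0.017, -0.102, 0.05], 'joint_efforts': [0.0, -52.039, 46.48, 0.016, 0.0, -0.0], 'ee_pos': [0.235, 0.497, 0.239], 'tcp_rot': [-179.922, 0.0, 154.685], 'wrist_force': [-0.412, -0.375, 0.64], 'torque': [-0.013, -0.029, -0.022], 'grasp_force': 0.0, 'opening': 0.085} 0.008
top {'fx': 536.504, 'fy': 536.504, 'cx': 322.902, 'cy': 242.539, 'camera_from_world': [[0.05, -0.999, 0.003, -0.011], [0.975, 0.05, 0.215, -0.522], [-0.215, -0.008, 0.977, -1.108], [0.0, 0.0, 0.0, 1.0]]}
side {'fx': 479.745, 'fy': 479.745, 'cx': 327.947, 'cy': 237.515, 'camera_from_world': [[-0.998, -0.06, 0.017, 0.517], [0.053, -0.677, 0.734, -0.065], [-0.032, 0.734, 0.678, -1.203], [0.0, 0.0, 0.0, 1.0]]}
```

View pics/top0.png

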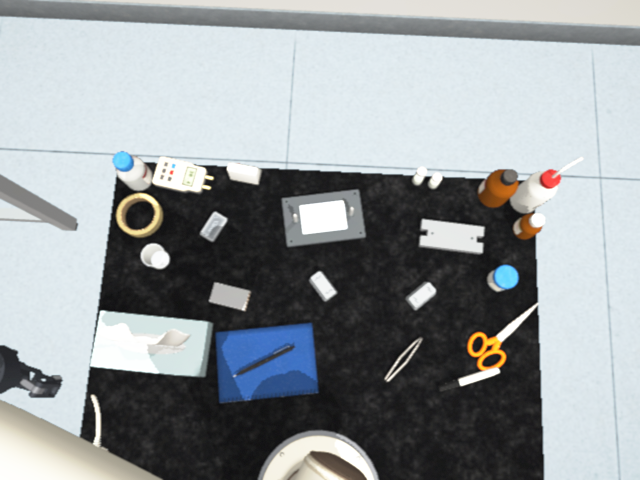

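View pics/side0.png

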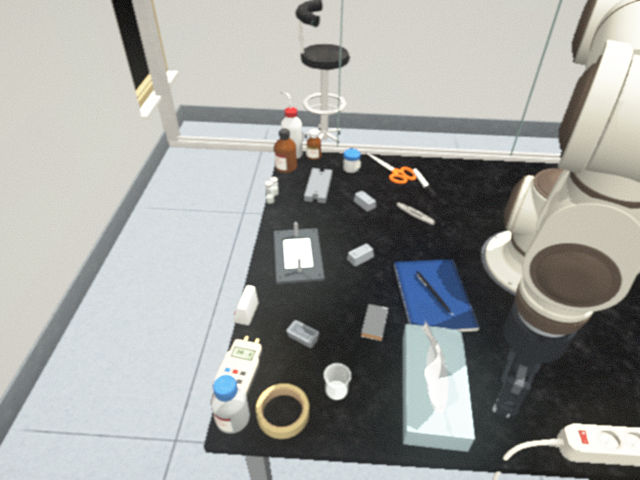

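The top view shows the jig at (323,217), coupon (230,296), plate (452,236), the sunk-patch (inverted) ingot C at (213,227), the two other ingots at (322,286) and (421,295), beaker (154,257) and jar (503,278). The side view agrees. Next I measure with contours.

```bash
cat > h.py <<'E'
import cv2, numpy as np
def cast(m,px,z):
    T=np.asarray(m["camera_from_world"]); R=T[:3,:3]; c=-R.T@T[:3,3]
    px=np.atleast_2d(px).astype(float)
    d=np.c_[(px[:,0]-m["cx"])/m["fx"],-(px[:,1]-m["cy"])/m["fy"],-np.ones(len(px))]@R
    return (c+d*((z-c[2])/d[:,2])[:,None])[:,:2]
def proj(m,p):
    T=np.asarray(m["camera_from_world"]); q=T[:3,:3]@np.asarray(p,float)+T[:3,3]
    return np.array([m["cx"]+m["fx"]*q[0]/-q[2], m["cy"]+m["fy"]*q[1]/q[2]])
def rect(m,cnt,z):
    """minAreaRect on the plane z: centre(mm), (long, short) mm, yaw of long axis in deg"""
    w=(cast(m,cnt.reshape(-1,2),z)*1000).astype(np.float32)
    b=cv2.boxPoints(cv2.minAreaRect(w)); e=[b[1]-b[0],b[2]-b[1]]
    e.sort(key=lambda v:-np.hypot(*v))
    return b.mean(0).round(1),[round(float(np.hypot(*v)),1) for v in e],round(float(np.degrees(np.arctan2(e[0][1],e[0][0]))%180),1)
def blobs(im,mask,roi,amin=60):
    x0,y0,x1,y1=roi; mm=np.zeros_like(mask); mm[y0:y1,x0:x1]=mask[y0:y1,x0:x1]
    cs=cv2.findContours(mm,cv2.RETR_EXTERNAL,cv2.CHAIN_APPROX_NONE)[0]
    return sorted([c for c in cs if cv2.contourArea(c)>amin],key=cv2.contourArea)[::-1]
E
python3 - <<'E'
from workcell import bot; from h import *
im=cv2.imread("pics/top0.png"); m=bot.camera_model("top")
T=m["camera_from_world"]; g=cv2.cvtColor(im,cv2.COLOR_BGR2GRAY)
for n,roi,th,z in [("jig",(270,180,375,255),60,.012),("film",(290,195,355,240),200,.0125),("coupon",(200,275,258,315),75,.016),("plate",(408,210,495,262),75,.018),
  ("C",(190,205,235,248),75,.024),("i1",(300,262,345,308),75,.024),("i1 top",(300,262,345,308),170,.024),("i2",(398,275,445,317),75,.024),("i2 top",(398,275,445,317),170,.024)]:
    for c in blobs(im,(g>th).astype(np.uint8),roi)[:2]: print(n,*rect(m,c,z),cv2.contourArea(c))
s=bot.camera_model("side")
print({k:proj(s,p).round() for k,p in dict(beaker=(*cast(m,(152,258),.03)[0],.03),jar=(*cast(m,(504,277),.058)[0],.058)).items()},cast(m,(152,258),.03),cast(m,(504,277),.058))
o=cv2.vconcat([cv2.resize(im[180:320,130:330],None,fx=3,fy=3,interpolation=3)[:,:600],cv2.resize(im[200:260,400:520],None,fx=3,fy=3)[:,:360].copy() if 0 else np.zeros((1,600,3),np.uint8)])
w=bot.camera("wrist"); cv2.imwrite("pics/w0.png",w); mw=bot.camera_model("wrist"); print(np.round(mw["camera_from_world"],3).tolist(),mw["fx"],mw["cx"],mw["cy"])
E
```

```text
jig [591.3  18.5] [181.9, 118.2] 99.9 3868.0
film [592.2  18.7] [104.7, 70.3] 100.0 1291.5
coupon [400.7 215.1] [85.7, 47.5] 78.6 784.0
plate [ 560.7 -272.7] [145.5, 67.6] 85.6 1735.0
C [555.  263.9] [65.4, 40.1] 150.8 456.5
i1 [433.1  12.1] [66.1, 36.6] 39.8 454.5
i1 top [434.5  11.1] [61.2, 28.4] 38.7 320.0
i2 [ 423.3 -205.2] [68.4, 36.4] 131.7 469.0
i2 top [ 423.6 -206.8] [61.6, 28.6] 131.7 329.5
{'beaker': array([339., 386.]), 'jar': array([353., 153.])} [[0.47409746 0.39022607]] [[ 0.46631505 -0.37553811]]
[[0.427, 0.904, -0.0, -0.552], [-0.871, 0.412, -0.267, 0.034], [-0.241, 0.114, 0.964, -0.378], [0.0, 0.0, 0.0, 1.0]] 431.01164548931513 315.8707606502807 243.7417586635862
```

Request:
carry_out --linear '[[0.55, -0.94, 0], [0.55, -0.94, 0], [0.55, -0.94, 0], [0.55, -0.94, 0], [0.55, -0.94, 0], [0.55, -0.94, 0], [0.55, -0.94, 0], [0.55, -0.94, 0], [0.55, -0.94, 0], [0.55, -0.94, 0], [0.55, -0.94, 0], [0.55, -0.94, 0]]' --rotation '[[0, 0, -0.8], [0, 0, -0.8], [0, 0, -0.8], [0, 0, -0.8], [0, 0, -0.8], [0, 0, -0.8], [0, 0, -0.8], [0, 0, -0.8], [0, 0, -0.8], [0, 0, -0.8], [0, 0, -0.8], [0, 0, -0.7]]' --grip '[-1, -1, -1, -1, -1, -1, -1, -1, -1, -1, -1, -1]' --grip_force 60

```text
time: 1.35
ee_pos: [0.3674, 0.2707, 0.2391]
tcp_rot: [-180.0, 0.0, 78.4]
wrist_force: [0.4, 0.7, -0.6]
opening: 0.0854
grasp_force: 0.0
```

Request:
carry_out --linear '[[0.55, -0.94, -0.9], [0.55, -0.94, -0.9], [0.55, -0.94, -0.9], [0, 0, -0.9], [0, 0, -0.9], [0, 0, 0], [0, 0, 0]]' --rotation '[[0, 0, 0], [0, 0, 0], [0, 0, 0], [0, 0, 0], [0, 0, 0], [0, 0, 0], [0, 0, 0]]' --grip '[-1, -1, -1, -1, -1, -1, -1]'

```text
time: 2.05
ee_pos: [0.4, 0.2151, 0.1495]
tcp_rot: [-180.0, 0.0, 78.7]
wrist_force: [-0.2, 0.0, 0.2]
opening: 0.0855
grasp_force: 0.0
```

```bash
cat >> h.py <<'E'
def wrist(bot,name):
    o=bot.get_obs(); m=bot.camera_model("wrist"); im=bot.camera("wrist"); cv2.imwrite(f"pics/{name}.png",im)
    print("t",round(o["time"],2),"tcp",np.round(np.array(o["ee_pos"])*1000,1),"rot",np.round(o["tcp_rot"],2),"f",np.round(o["wrist_force"],1),"open",round(o["opening"]*1000,1))
    return o,m,im
def find(m,im,lo,hi,z,amin=800,near=None):
    """rects of regions whose gray level lies in lo..hi"""
    g=cv2.cvtColor(im,cv2.COLOR_BGR2GRAY); k=cv2.inRange(g,lo,hi)
    k=cv2.morphologyEx(k,cv2.MORPH_OPEN,np.ones((3,3),np.uint8))
    for c in blobs(im,k,(0,0,640,480),amin):
        r=rect(m,c,z)
        if near is None or np.hypot(*(r[0]-near))<60: print("  rect",*r,"px",c.reshape(-1,2).mean(0).round(),"area",cv2.contourArea(c))
E
python3 - <<'E'
from workcell import bot; from h import *
o,m,im=wrist(bot,"w1"); 
for lo in (70,110,150): print(lo); find(m,im,lo,255,.016)
E
```

```text
t 2.05 tcp [400.  215.1 149.5] rot [-1.7998e+02  2.0000e-02  7.8690e+01] f [-0.2  0.   0.2] open 85.5
70
  rect [279.6 314.7] [143.7, 131.9] 174.8 px [ 95. 114.] area 44412.5
  rect [266.7 144.8] [177.0, 148.9] 98.6 px [146. 332.] area 29002.5
  rect [402.5 219.5] [81.6, 45.0] 79.1 px [318. 227.] area 8606.5
  rect [557.2 267.6] [71.2, 37.1] 152.0 px [561. 102.] area 7505.5
  rect [568.7  83.9] [80.7, 59.6] 10.0 px [593. 358.] area 5856.5
  rect [503.7 117.2] [68.4, 19.2] 110.6 px [490. 346.] area 1362.5
110
  rect [280.1 314.7] [142.6, 131.5] 174.5 px [ 95. 114.] area 44136.5
  rect [402.5 219.2] [81.0, 44.2] 79.1 px [318. 227.] area 8388.5
  rect [559.9 266.2] [64.4, 36.4] 152.0 px [564. 102.] area 6822.0
  rect [569.3  82.9] [79.2, 57.3] 10.1 px [593. 359.] area 5430.5
  rect [229.1 181.1] [76.9, 51.6] 27.7 px [ 82. 325.] area 5017.5
  rect [267.2 164.7] [68.1, 17.7] 46.6 px [142. 345.] area 1225.5
  rect [503.8 116.9] [67.0, 18.0] 110.6 px [490. 346.] area 1210.0
  rect [305.2 106.4] [68.4, 17.1] 115.1 px [217. 405.] area 1135.0
  rect [338.3 155.7] [176.3, 3.5] 98.5 px [241. 328.] area 951.5
150
  rect [280.5 314.3] [141.5, 131.4] 173.8 px [ 97. 114.] area 42190.0
  rect [402.4 219.2] [79.7, 43.6] 79.1 px [318. 227.] area 8130.0
  rect [560.2 266.1] [63.0, 35.7] 152.2 px [564. 102.] area 6558.0
  rect [565.   81.2] [82.6, 40.1] 165.5 px [590. 370.] area 3001.0
  rect [266.8 164.5] [65.9, 17.0] 47.3 px [142. 346.] area 1044.5
  rect [504.  116.6] [64.9, 17.0] 110.1 px [491. 346.] area 1042.0
  rect [583.8 103.3] [42.7, 17.7] 10.1 px [611. 337.] area 1025.5
```

View pics/w1.png

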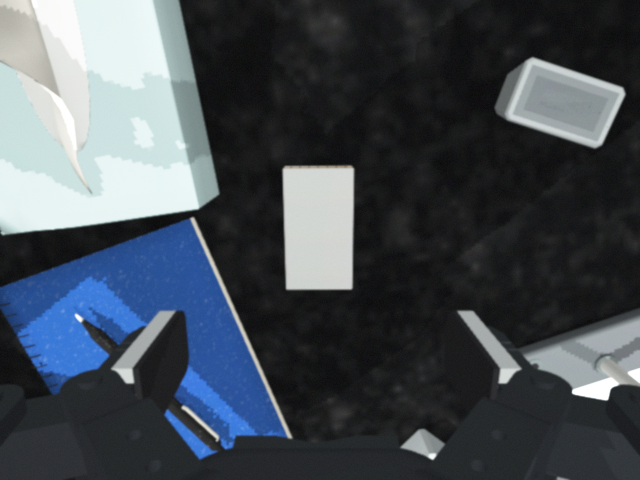

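The wrist view shows the coupon at (318,227), with its sharp top face measuring 79.7 x 43.6 mm as it should. C is at (564,102). Next I grasp the coupon.

Request:
carry_out --linear '[[0.12, 0.2, -1], [0, 0, -1], [0, 0, -1], [0, 0, -1], [0, 0, -1], [0, 0, -1], [0, 0, -0.5], [0, 0, -0.5], [0, 0, 0], [0, 0, 0], [0, 0, 0], [0, 0, 0]]' --rotation '[[0, 0, 0.05], [0, 0, 0], [0, 0, 0], [0, 0, 0], [0, 0, 0], [0, 0, 0], [0, 0, 0], [0, 0, 0], [0, 0, 0], [0, 0, 0], [0, 0, 0], [0, 0, 0]]' --grip '[-0.7, -0.5, -0.5, -0.5, -0.5, -0.5, -0.5, -0.5, 1, 1, 1, 1]' --grip_force 50

```text
time: 3.3
ee_pos: [0.4029, 0.2194, 0.0099]
tcp_rot: [180.0, -0.0, 79.1]
wrist_force: [0.2, -0.6, 2.7]
opening: 0.0428
grasp_force: 52.3
```

Request:
carry_out --linear '[[0, 0, 0], [0, 0, 0], [0, 0, 0], [0, 0, 0.3], [0, 0, 1], [0, 0, 1], [0, 0, 1], [0, 0, 1]]' --rotation '[[0, 0, 0], [0, 0, 0], [0, 0, 0], [0, 0, 0], [0, 0, 0], [0, 0, 0], [0, 0, 0], [0, 0, 0]]' --grip '[1, 1, 1, 1, 1, 1, 1, 1]'

```text
time: 4.1
ee_pos: [0.4023, 0.219, 0.0961]
tcp_rot: [-180.0, 0.0, 79.1]
wrist_force: [0.9, -0.1, -1.0]
opening: 0.0427
grasp_force: 51.9
```

Request:
carry_out --linear '[[0.72, -0.96, 0.8], [0.72, -0.96, 0.8], [0.72, -0.96, 0.8], [0.72, -0.96, 0.8], [0.72, -0.96, 0.8], [0.72, -0.96, 0.8], [0.72, -0.96, 0.4], [0.72, -0.96, 0], [0.72, -0.96, 0], [0.72, -0.96, 0], [0.72, -0.96, 0], [0.72, -0.96, 0]]' --rotation '[[0, 0, 0.2], [0, 0, 0.2], [0, 0, 0.2], [0, 0, 0.2], [0, 0, 0.2], [0, 0, 0.2], [0, 0, 0.2], [0, 0, 0.2], [0, 0, 0.2], [0, 0, 0.2], [0, 0, 0.2], [0, 0, 0.4]]' --grip '[1, 1, 1, 1, 1, 1, 1, 1, 1, 1, 1, 1]'

```text
time: 5.3
ee_pos: [0.5757, -0.0121, 0.1992]
tcp_rot: [-180.0, -0.0, 100.0]
wrist_force: [-0.1, 1.1, -1.0]
opening: 0.0427
grasp_force: 51.9
```

Request:
carry_out --linear '[[0.72, -0.96, 0], [0.72, -0.96, 0], [0, 0, 0], [0, 0, 0]]' --rotation '[[0, 0, 0], [0, 0, 0], [0, 0, 0], [0, 0, 0]]' --grip '[1, 1, 1, 1]'

```text
time: 5.7
ee_pos: [0.6039, -0.0497, 0.1988]
tcp_rot: [-179.9, -0.0, 99.8]
wrist_force: [-0.8, 1.3, -0.7]
opening: 0.043
grasp_force: 51.9
```

Run:
```python
from workcell import bot; from h import *
o,m,im=wrist(bot,"w2"); 
for lo in (60,200,235): print(lo); find(m,im,lo,255,.012,near=(592,19))
```

```text
t 5.7 tcp [603.9 -49.7 198.8] rot [-1.7993e+02 -3.0000e-02  9.9840e+01] f [-0.8  1.3 -0.7] open 43.0
60
200
  rect [593.2  21.2] [99.3, 66.0] 100.0 px [317. 117.] area 13130.5
235
  rect [593.3  20.9] [98.5, 64.8] 100.0 px [317. 117.] area 12749.0
```

View pics/w2.png

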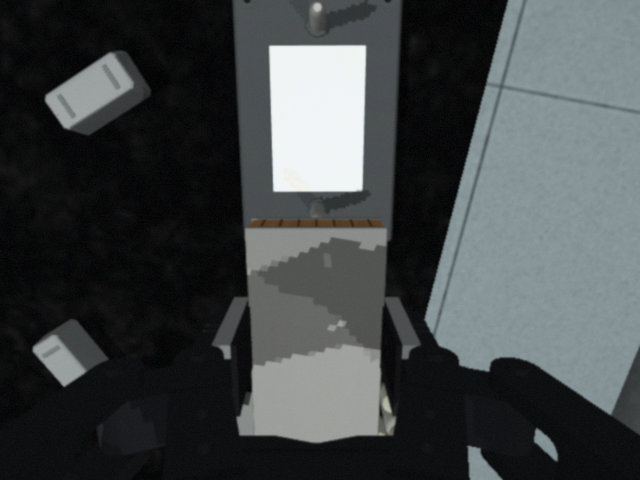

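The film is sharp at (317,117), measuring 99.3 x 66.0 mm at yaw 100, and the coupon is held straight between the fingers. Next I place it.

Request:
carry_out --linear '[[-0.13, 0.88, 0], [-0.13, 0.88, 0], [-0.13, 0.88, 0], [-0.14, 0.9, -0.5], [0, 0, -1], [0, 0, -1], [0, 0, -1], [0, 0, -1], [0, 0, -1], [0, 0, -1], [0, 0, -0.5], [0, 0, 0]]' --rotation '[[0, 0, 0.02], [0, 0, 0], [0, 0, 0], [0, 0, 0], [0, 0, 0], [0, 0, 0], [0, 0, 0], [0, 0, 0], [0, 0, 0], [0, 0, 0], [0, 0, 0], [0, 0, 0]]' --grip '[1, 1, 1, 1, 1, 1, 1, 1, 1, 1, 1, 1]'

```text
time: 6.95
ee_pos: [0.5925, 0.0223, 0.0581]
tcp_rot: [-179.9, -0.0, 100.1]
wrist_force: [0.2, -0.4, -0.5]
opening: 0.0429
grasp_force: 51.9
```

Request:
carry_out --linear '[[0.03, -0.06, -0.8], [0, 0, -0.6], [0, 0, -0.35], [0, 0, 0], [0, 0, 0]]' --rotation '[[0, 0, 0], [0, 0, 0], [0, 0, 0], [0, 0, 0], [0, 0, 0]]' --grip '[1, 1, 1, 1, 1]'

```text
time: 7.45
ee_pos: [0.5942, 0.0199, 0.0244]
tcp_rot: [180.0, 0.0, 100.0]
wrist_force: [0.1, 0.0, -1.6]
opening: 0.0429
grasp_force: 51.9
```

Request:
carry_out --linear '[[0, 0.03, -0.09], [0, 0, 0], [0, 0, 0], [0, 0, 0], [0, 0, 0], [0, 0, 0.3], [0, 0, 0.8], [0, 0, 1], [0, 0, 1], [0, 0, 1], [0, 0, 1], [0, 0, 1]]' --rotation '[[0, 0, 0], [0, 0, 0], [0, 0, 0], [0, 0, 0], [0, 0, 0], [0, 0, 0], [0, 0, 0], [0, 0, 0], [0, 0, 0], [0, 0, 0], [0, 0, 0], [0, 0, 0]]' --grip '[1, 1, -0.3, -0.5, -0.8, -0.8, -0.8, -0.8, -0.8, -0.8, -0.8, -0.8]'

```text
time: 8.65
ee_pos: [0.5942, 0.0206, 0.1459]
tcp_rot: [180.0, 0.0, 100.0]
wrist_force: [0.9, 0.3, -0.3]
opening: 0.0766
grasp_force: 0.0
```

Request:
carry_out --linear '[[0, 0, 1], [0, 0, 0.7], [0, 0, 0], [0, 0, 0]]' --rotation '[[0, 0, 0], [0, 0, 0], [0, 0, 0], [0, 0, 0]]' --grip '[-1, -1, -1, -1]'

```text
time: 9.05
ee_pos: [0.5942, 0.0206, 0.1781]
tcp_rot: [-180.0, -0.0, 100.0]
wrist_force: [-0.5, -0.1, -1.2]
opening: 0.0853
grasp_force: 0.0
```

Run:
```python
from workcell import bot; from h import *
o,m,im=wrist(bot,"w3")
for lo in (60,200,235): print(lo); find(m,im,lo,255,.028,near=(592,19))
print(proj(m,(.5932,.0211,.028)))
```

```text
t 9.05 tcp [594.2  20.6 178.1] rot [-179.99   -0.    100.05] f [-0.5 -0.1 -1.2] open 85.3
60
  rect [592.6  24.4] [169.4, 107.9] 100.0 px [313. 211.] area 38917.0
200
  rect [592.6  24.8] [95.4, 64.0] 100.0 px [313. 220.] area 12867.5
235
  rect [592.6  24.5] [94.8, 63.3] 100.0 px [313. 220.] area 12622.0
[313.34497159 229.3565041 ]
```

View pics/w3.png

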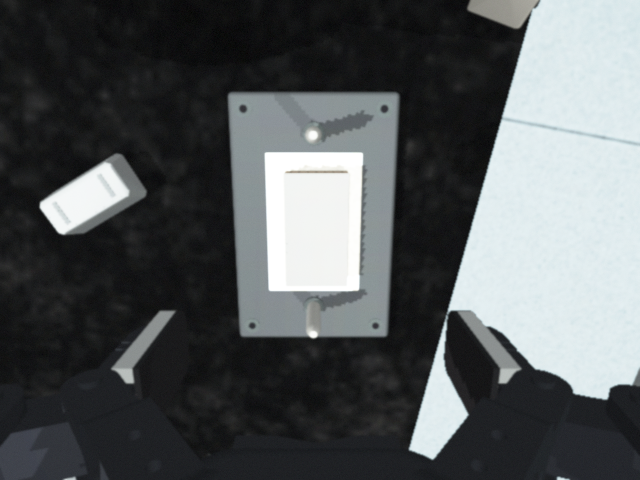

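The coupon lies on the film, on columns 285–349 and rows 172–285, with posts at (312,133) and (313,303). I'll check the centring with numbers.

Run:
```python
from workcell import bot; from h import *
m=bot.camera_model("wrist"); im=cv2.imread("pics/w3.png"); g=cv2.cvtColor(im,cv2.COLOR_BGR2GRAY)
print(g[230,255:370:5], g[150:300:6,317])
def seg(lo,hi,roi,z,n):
    k=cv2.morphologyEx(cv2.inRange(g,lo,hi),cv2.MORPH_OPEN,np.ones((5,5),np.uint8))
    for c in blobs(im,k,roi,500)[:1]: print(n,*rect(m,c,z))
seg(60,255,(220,80,410,350),.012,"jig"); seg(200,255,(250,140,380,298),.0125,"film"); seg(200,243,(250,140,380,298),.028,"coupon"); seg(200,250,(250,140,380,298),.028,"coupon")
seg(150,255,(30,140,160,245),.024,"i1 top")
```

```text
[145 143 145 255 255 255 245 243 244 244 244 244 244 243 244 244 245 244
 243 254 254 192 145] [148 255 255 244 241 244 244 244 244 244 244 244 244 244 244 244 243 243
 243 243 243 243 243 255 138]
jig [592.6  20.9] [178.6, 113.7] 100.0
film [592.6  21.4] [100.4, 67.3] 100.1
coupon [595.1  20.5] [78.0, 43.6] 100.1
i1 top [436.9  14.3] [60.0, 26.5] 39.3
```

Request:
carry_out --linear '[[-0.11, -0.97, 0], [-0.11, -0.97, 0], [-0.11, -0.97, 0], [-0.11, -0.97, 0], [-0.11, -0.97, 0], [-0.11, -0.97, 0], [-0.11, -0.97, 0], [-0.11, -0.97, 0], [-0.11, -0.97, 0], [-0.11, -0.97, 0], [-0.11, -0.97, 0], [-0.11, -0.97, 0]]' --rotation '[[0, 0, -0.15], [0, 0, -0.15], [0, 0, -0.15], [0, 0, -0.15], [0, 0, -0.15], [0, 0, -0.15], [0, 0, -0.15], [0, 0, -0.15], [0, 0, -0.15], [0, 0, -0.15], [0, 0, -0.15], [0, 0, -0.15]]' --grip '[-1, -1, -1, -1, -1, -1, -1, -1, -1, -1, -1, -1]'

```text
time: 10.3
ee_pos: [0.5671, -0.2128, 0.177]
tcp_rot: [-179.9, -0.0, 85.6]
wrist_force: [1.0, -0.2, -0.3]
opening: 0.0856
grasp_force: 0.0
```

Request:
carry_out --linear '[[-0.11, -0.97, 0], [-0.11, -0.97, 0], [-0.11, -0.97, 0], [0, 0, 0], [0, 0, 0]]' --rotation '[[0, 0, 0], [0, 0, 0], [0, 0, 0], [0, 0, 0], [0, 0, 0]]' --grip '[-1, -1, -1, -1, -1]'

```text
time: 10.8
ee_pos: [0.5609, -0.2706, 0.1777]
tcp_rot: [-179.9, -0.0, 85.6]
wrist_force: [-0.2, -0.0, 0.2]
opening: 0.0858
grasp_force: 0.0
```

Run:
```python
from workcell import bot; from h import *
o,m,im=wrist(bot,"w4")
for lo in (90,130,160): print(lo); find(m,im,lo,255,.018,near=(561,-272))
```

```text
t 10.8 tcp [ 560.9 -270.6  177.7] rot [-1.7994e+02 -4.0000e-02  8.5600e+01] f [-0.2 -0.   0.2] open 85.8
90
  rect [ 563.  -271.2] [140.6, 61.3] 85.5 px [319. 219.] area 16077.0
130
  rect [ 563.1 -270.8] [139.7, 60.6] 85.6 px [319. 219.] area 15811.0
160
  rect [ 563.1 -270.8] [139.7, 60.3] 85.5 px [319. 219.] area 15602.0
```

View pics/w4.png

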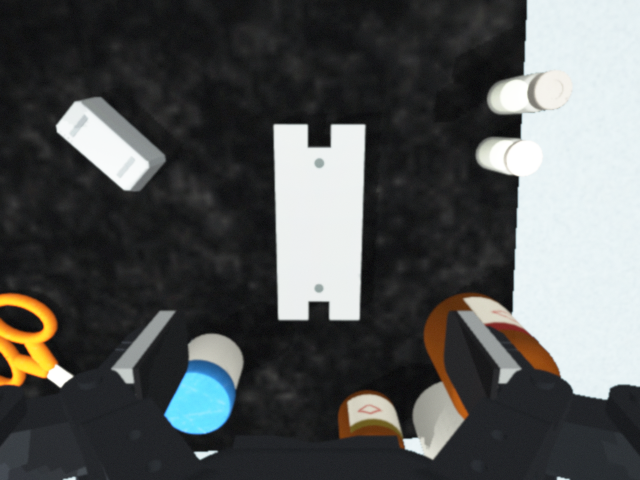

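The plate is at (319,219), measuring 139.7 x 60.4 mm as it should, and the bottles and jar are well clear of it. Next I grasp it.

Request:
carry_out --linear '[[0.11, -0.01, -1], [0, 0, -1], [0, 0, -1], [0, 0, -1], [0, 0, -1], [0, 0, -1], [0, 0, -1], [0, 0, -0.9], [0, 0, -0.5], [0, 0, -0.1], [0, 0, 0], [0, 0, 0]]' --rotation '[[0, 0, 0], [0, 0, 0], [0, 0, 0], [0, 0, 0], [0, 0, 0], [0, 0, 0], [0, 0, 0], [0, 0, 0], [0, 0, 0], [0, 0, 0], [0, 0, 0], [0, 0, 0]]' --grip '[-1, -1, -1, -1, -1, -1, -1, -1, -1, -1, -1, 0]' --grip_force 70

```text
time: 12.05
ee_pos: [0.564, -0.2707, 0.0096]
tcp_rot: [179.9, 0.0, 85.7]
wrist_force: [-0.0, -0.3, 0.8]
opening: 0.0731
grasp_force: 0.0
```

Request:
carry_out --linear '[[0, 0, 0], [0, 0, 0], [0, 0, 0], [0, 0, 0], [0, 0, 0]]' --rotation '[[0, 0, 0], [0, 0, 0], [0, 0, 0], [0, 0, 0], [0, 0, 0]]' --grip '[1, 1, 1, 1, 1]'

```text
time: 12.55
ee_pos: [0.5641, -0.271, 0.0101]
tcp_rot: [179.9, 0.0, 85.6]
wrist_force: [-0.4, 0.4, 6.6]
opening: 0.0578
grasp_force: 77.4
```

Request:
carry_out --linear '[[0, 0, 0.4], [0, 0, 1], [0, 0.3, 1], [0.1, 0.97, 1], [0.1, 0.97, 1], [0.1, 0.97, 0.4], [0.1, 0.97, 0], [0.1, 0.97, 0], [0.1, 0.97, 0], [0.1, 0.97, 0], [0.1, 0.97, 0], [0.1, 0.97, 0]]' --rotation '[[0, 0, 0], [0, 0, 0], [0, 0, 0], [0, 0, 0.2], [0, 0, 0.2], [0, 0, 0.2], [0, 0, 0.2], [0, 0, 0.2], [0, 0, 0.2], [0, 0, 0.2], [0, 0, 0.2], [0, 0, 0.2]]' --grip '[1, 1, 1, 1, 1, 1, 1, 1, 1, 1, 1, 1]'

```text
time: 13.75
ee_pos: [0.5811, -0.0892, 0.1045]
tcp_rot: [-180.0, -0.0, 100.1]
wrist_force: [0.5, -0.5, -3.9]
opening: 0.0581
grasp_force: 76.2
```

Request:
carry_out --linear '[[0.1, 0.97, 0], [0.1, 0.97, 0], [0.1, 0.97, 0], [0.1, 0.97, 0], [0.1, 0.97, 0], [0.05, 0.7, 0], [0, 0, 0], [0, 0, 0]]' --rotation '[[0, 0, 0], [0, 0, 0], [0, 0, 0], [0, 0, 0], [0, 0, 0], [0, 0, 0], [0, 0, 0], [0, 0, 0]]' --grip '[1, 1, 1, 1, 1, 1, 1, 1]'

```text
time: 14.55
ee_pos: [0.5922, 0.0209, 0.1044]
tcp_rot: [-180.0, 0.0, 100.1]
wrist_force: [-0.3, -0.1, -3.8]
opening: 0.0576
grasp_force: 76.2
```

Run:
```python
from workcell import bot; from h import *
o,m,im=wrist(bot,"w5")
```

```text
t 14.55 tcp [592.2  20.9 104.4] rot [-1.7997e+02  2.0000e-02  1.0007e+02] f [-0.3 -0.1 -3.8] open 57.6
```

View pics/w5.png

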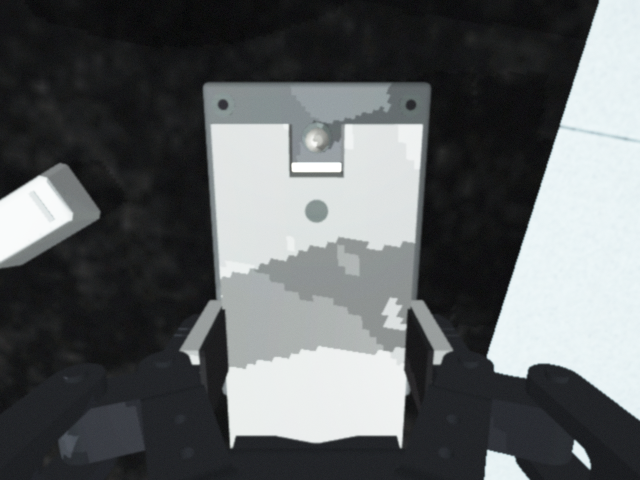

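Run:
```python
from workcell import bot; from h import *
m=bot.camera_model("wrist")
print("notch",cast(m,[(290,150),(343,150),(316,124.5),(316,175)],.1125)*1000,"post tip",cast(m,[(316,137)],.058)*1000)
c=np.array([592.6,21.1]); u=np.array([np.cos(np.radians(100)),np.sin(np.radians(100))]); print("expected post",c+63*u,"notch end/floor for plate at TCP",np.array([592.2,20.9])+np.outer([70,55],u))
```

```text
notch [[574.88054495  80.44952526]
 [589.83767306  83.10056925]
 [580.98799433  88.68573359]
 [583.46111099  74.73965436]] post tip [[581.86319134  83.89018577]]
expected post [581.66016481  83.14288844] notch end/floor for plate at TCP [[580.04462756  89.83654271]
 [582.64935023  75.06442642]]
```

The post tip at (316,137) sits centred in the notch (columns 290–343). I'll nudge about 1 mm in +y and lower.

Request:
carry_out --linear '[[0, 0.05, -0.5], [0, 0, -1], [0, 0, -0.7], [0, 0, -0.4], [0, 0, -0.3], [0, 0, -0.2], [0, 0, 0], [0, 0, 0]]' --rotation '[[0, 0, 0], [0, 0, 0], [0, 0, 0], [0, 0, 0], [0, 0, 0], [0, 0, 0], [0, 0, 0], [0, 0, 0]]' --grip '[1, 1, 1, 1, 1, 1, 1, 1]'

```text
time: 15.4
ee_pos: [0.5926, 0.022, 0.043]
tcp_rot: [180.0, 0.0, 100.0]
wrist_force: [0.3, -0.1, -4.4]
opening: 0.0581
grasp_force: 76.1
```

Request:
carry_out --linear '[[0, 0, -0.1], [0, 0, -0.08], [0, 0, -0.04], [0, 0, 0], [0, 0, 0]]' --rotation '[[0, 0, 0], [0, 0, 0], [0, 0, 0], [0, 0, 0], [0, 0, 0]]' --grip '[1, 1, 1, 1, 1]'

```text
time: 15.9
ee_pos: [0.5924, 0.022, 0.0382]
tcp_rot: [180.0, 0.0, 100.0]
wrist_force: [-0.5, -0.1, -2.9]
opening: 0.0579
grasp_force: 76.3
```

Request:
carry_out --linear '[[0, 0, -0.03], [0, 0, 0], [0, 0, 0], [0, 0, 0], [0, 0, 0], [0, 0, 0.3], [0, 0, 1], [0, 0, 1], [0, 0, 1], [0, 0, 1], [0, 0, 1], [0, 0, 1]]' --rotation '[[0, 0, 0], [0, 0, 0], [0, 0, 0], [0, 0, 0], [0, 0, 0], [0, 0, 0], [0, 0, 0], [0, 0, 0], [0, 0, 0], [0, 0, 0], [0, 0, 0], [0, 0, 0]]' --grip '[1, 1, -0.6, -0.8, -1, -1, -1, -1, -1, -1, -1, -1]'

```text
time: 17.1
ee_pos: [0.5924, 0.022, 0.1649]
tcp_rot: [180.0, 0.0, 100.0]
wrist_force: [-0.0, -0.1, -0.0]
opening: 0.0855
grasp_force: 0.0
```

Request:
carry_out --linear '[[0, 0, 1], [0, 0, 0], [0, 0, 0]]' --rotation '[[0, 0, 0], [0, 0, 0], [0, 0, 0]]' --grip '[-1, -1, -1]'

```text
time: 17.4
ee_pos: [0.5926, 0.022, 0.1836]
tcp_rot: [180.0, 0.0, 100.0]
wrist_force: [0.4, -0.1, -1.3]
opening: 0.0852
grasp_force: 0.0
```

Run:
```python
from workcell import bot; from h import *
o,m,im=wrist(bot,"w6"); g=cv2.cvtColor(im,cv2.COLOR_BGR2GRAY)
for lo in (180,215,235): find(m,im,lo,255,.046,near=(593,21))
```

```text
t 17.4 tcp [592.6  22.  183.6] rot [1.7995e+02 1.0000e-02 1.0005e+02] f [ 0.4 -0.1 -1.3] open 85.2
  rect [593.1  21.7] [139.8, 60.9] 100.0 px [315. 226.] area 18110.0
  rect [593.2  21.8] [138.5, 59.6] 99.9 px [316. 225.] area 17564.5
  rect [593.1  21.8] [138.3, 58.7] 99.8 px [316. 226.] area 17040.0
```

View pics/w6.png

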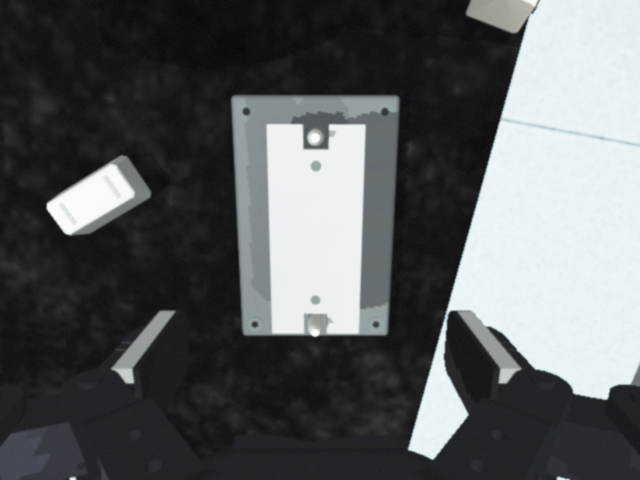

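The plate is seated level with a post in each fork: tips at (315,137) and (315,330), plate measured 139 x 60 mm at z = 46 mm, centred within 1 mm. Next is the inverted ingot C.

Request:
carry_out --linear '[[-0.14, 0.94, 0], [-0.14, 0.94, 0], [-0.14, 0.94, 0], [-0.14, 0.94, 0], [-0.14, 0.94, 0], [-0.14, 0.94, 0], [-0.14, 0.94, 0], [-0.14, 0.94, 0], [-0.14, 0.94, 0], [-0.14, 0.94, 0], [-0.14, 0.94, 0], [-0.14, 0.94, 0]]' --rotation '[[0, 0, -0.4], [0, 0, -0.4], [0, 0, -0.4], [0, 0, -0.4], [0, 0, -0.4], [0, 0, -0.4], [0, 0, -0.4], [0, 0, -0.4], [0, 0, -0.4], [0, 0, -0.4], [0, 0, -0.4], [0, 0, -0.4]]' --grip '[-1, -1, -1, -1, -1, -1, -1, -1, -1, -1, -1, -1]'

```text
time: 18.65
ee_pos: [0.5582, 0.2481, 0.182]
tcp_rot: [-179.9, 0.1, 61.5]
wrist_force: [0.3, 0.6, 0.5]
opening: 0.0856
grasp_force: 0.0
```

Request:
carry_out --linear '[[-0.14, 0.94, 0], [0, 0, 0], [0, 0, 0]]' --rotation '[[0, 0, 0], [0, 0, 0], [0, 0, 0]]' --grip '[-1, -1, -1]'

```text
time: 18.95
ee_pos: [0.5557, 0.2665, 0.1828]
tcp_rot: [-180.0, 0.1, 61.8]
wrist_force: [0.2, -0.4, 0.4]
opening: 0.0852
grasp_force: 0.0
```

Run:
```python
from workcell import bot; from h import *
o,m,im=wrist(bot,"w7")
for lo in (60,110,150): print(lo);find(m,im,lo,255,.024,near=(557,265))
```

```text
t 18.95 tcp [555.7 266.5 182.8] rot [-1.7997e+02  6.0000e-02  6.1770e+01] f [ 0.2 -0.4  0.4] open 85.2
60
  rect [556.7 266.8] [62.6, 35.8] 151.8 px [318. 226.] area 4379.0
110
  rect [556.5 266.5] [61.8, 35.1] 151.8 px [318. 226.] area 4187.0
150
  rect [556.6 266.5] [60.6, 33.7] 151.8 px [318. 226.] area 4007.0
```

Request:
carry_out --linear '[[0.05, 0, -1], [0, 0, -1], [0, 0, -1], [0, 0, -1], [0, 0, -1], [0, 0, -1], [0, 0, -1], [0, 0, -0.9], [0, 0, -0.5], [0, 0, -0.14], [0, 0, 0], [0, 0, 0]]' --rotation '[[0, 0, 0], [0, 0, 0], [0, 0, 0], [0, 0, 0], [0, 0, 0], [0, 0, 0], [0, 0, 0], [0, 0, 0], [0, 0, 0], [0, 0, 0], [0, 0, 0], [0, 0, 0]]' --grip '[-1, -1, -1, -1, -1, -1, -1, -1, -1, -1, -1, 0]'

```text
time: 20.2
ee_pos: [0.5575, 0.2665, 0.0137]
tcp_rot: [180.0, -0.1, 61.6]
wrist_force: [-0.1, -0.5, 0.3]
opening: 0.0733
grasp_force: 0.0
```

Request:
carry_out --linear '[[0, 0, 0], [0, 0, 0], [0, 0, 0], [0, 0, 0], [0, 0, 0]]' --rotation '[[0, 0, 0], [0, 0, 0], [0, 0, 0], [0, 0, 0], [0, 0, 0]]' --grip '[1, 1, 1, 1, 1]'

```text
time: 20.7
ee_pos: [0.5577, 0.2668, 0.0144]
tcp_rot: [179.9, -0.1, 61.7]
wrist_force: [-1.0, -0.3, 6.8]
opening: 0.0595
grasp_force: 76.8
```

Request:
carry_out --linear '[[0, 0, 0.5], [0, 0, 1], [0.13, -0.95, 1], [0.13, -0.95, 1], [0.13, -0.95, 1], [0.13, -0.95, 0], [0.13, -0.95, 0], [0.13, -0.95, 0], [0.13, -0.95, 0], [0.13, -0.95, 0], [0.13, -0.95, 0], [0.13, -0.95, 0]]' --rotation '[[0, 0, 0], [0, 0, 0], [0, 0, 0.5], [0, 0, 0.5], [0, 0, 0.5], [0, 0, 0.5], [0, 0, 0.5], [0, 0, 0.5], [0, 0, 0.5], [0, 0, 0.5], [0, 0, 0.5], [0, 0, 0.28]]' --grip '[1, 1, 1, 1, 1, 1, 1, 1, 1, 1, 1, 1]'

```text
time: 21.9
ee_pos: [0.5828, 0.0756, 0.1031]
tcp_rot: [-180.0, -0.0, 100.0]
wrist_force: [-0.0, 0.5, -2.4]
opening: 0.0595
grasp_force: 76.5
```

Request:
carry_out --linear '[[0.13, -0.95, 0], [0.13, -0.93, 0], [0, 0, 0], [0, 0, 0]]' --rotation '[[0, 0, 0], [0, 0, 0], [0, 0, 0], [0, 0, 0]]' --grip '[1, 1, 1, 1]'

```text
time: 22.3
ee_pos: [0.588, 0.0387, 0.1029]
tcp_rot: [-180.0, -0.0, 99.8]
wrist_force: [-1.0, 1.6, -3.5]
opening: 0.0596
grasp_force: 76.5
```

Request:
carry_out --linear '[[0.08, 0.03, -0.6], [0, 0, -0.6], [0, 0, -0.4], [0, 0, -0.2], [0, 0, -0.15], [0, 0, 0], [0, 0, 0]]' --rotation '[[0, 0, 0.02], [0, 0, 0], [0, 0, 0], [0, 0, 0], [0, 0, 0], [0, 0, 0], [0, 0, 0]]' --grip '[1, 1, 1, 1, 1, 1, 1]'

```text
time: 23.0
ee_pos: [0.59, 0.0394, 0.064]
tcp_rot: [180.0, 0.0, 100.0]
wrist_force: [0.3, 0.1, -3.9]
opening: 0.0595
grasp_force: 76.5
```

Request:
carry_out --linear '[[0, 0, -0.08], [0, 0, -0.06], [0, 0, -0.03], [0, 0, 0], [0, 0, 0]]' --rotation '[[0, 0, 0], [0, 0, 0], [0, 0, 0], [0, 0, 0], [0, 0, 0]]' --grip '[1, 1, 1, 1, 1]'

```text
time: 23.5
ee_pos: [0.5898, 0.0394, 0.0605]
tcp_rot: [180.0, 0.0, 100.0]
wrist_force: [-0.5, 0.5, -1.2]
opening: 0.0595
grasp_force: 76.7
```

Request:
carry_out --linear '[[0, 0, 0], [0, 0, 0], [0, 0, 0], [0, 0, 0.2], [0, 0, 0.8], [0, 0, 1], [0, 0, 1], [0, 0, 1], [0, 0, 1], [0, 0, 1], [0, 0, 0], [0, 0, 0]]' --rotation '[[0, 0, 0], [0, 0, 0], [0, 0, 0], [0, 0, 0], [0, 0, 0], [0, 0, 0], [0, 0, 0], [0, 0, 0], [0, 0, 0], [0, 0, 0], [0, 0, 0], [0, 0, 0]]' --grip '[-0.6, -0.8, -1, -1, -1, -1, -1, -1, -1, -1, -1, -1]'

```text
time: 24.7
ee_pos: [0.59, 0.0394, 0.1803]
tcp_rot: [180.0, 0.0, 100.0]
wrist_force: [0.4, -0.3, -0.4]
opening: 0.0855
grasp_force: 0.0
```

Run:
```python
from workcell import bot; from h import *
o,m,im=wrist(bot,"w8"); g=cv2.cvtColor(im,cv2.COLOR_BGR2GRAY)
for lo in (60,110,150,200): print(lo);find(m,im,lo,255,.070,near=(590,38))
```

```text
t 24.7 tcp [590.   39.4 180.3] rot [179.96   0.   100.04] f [ 0.4 -0.3 -0.4] open 85.5
60
  rect [590.5  36. ] [147.9, 92.3] 100.0 px [314. 236.] area 36814.0
110
  rect [590.3  36.1] [146.6, 90.8] 100.1 px [314. 219.] area 29592.0
150
  rect [598.4  29.2] [130.3, 76.3] 99.3 px [319. 257.] area 19714.5
200
  rect [592.   29.7] [126.4, 61.2] 100.1 px [314. 243.] area 16390.0
```

View pics/w8.png

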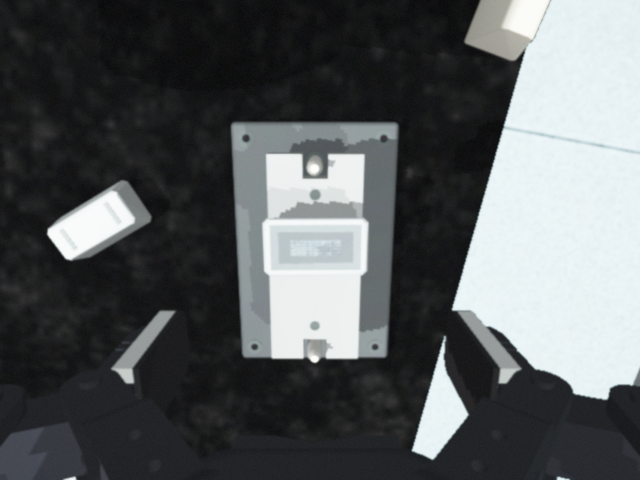

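C lies square across the plate, on columns 263–367 and rows 218–275, with the posts still in the forks. Next is the second ingot.

Request:
carry_out --linear '[[-0.95, -0.16, 0], [-0.95, -0.16, 0], [-0.95, -0.16, 0], [-0.95, -0.16, 0], [-0.95, -0.16, 0], [-0.95, -0.16, 0], [-0.95, -0.16, 0], [-0.95, -0.16, 0], [0, 0, 0], [0, 0, 0]]' --rotation '[[0, 0, 0.46], [0, 0, 0.46], [0, 0, 0.46], [0, 0, 0.46], [0, 0, 0.46], [0, 0, 0.46], [0, 0, 0.46], [0, 0, 0.46], [0, 0, 0], [0, 0, 0]]' --grip '[-1, -1, -1, -1, -1, -1, -1, -1, -1, -1]'

```text
time: 25.75
ee_pos: [0.4377, 0.0138, 0.1797]
tcp_rot: [-180.0, -0.0, 129.4]
wrist_force: [0.4, -0.3, 0.3]
opening: 0.0854
grasp_force: 0.0
```

Run:
```python
from workcell import bot; from h import *
# C on plate from w8 (pose: shift of camera is that of the TCP; same orientation -> rebuild its model)
m=bot.camera_model("wrist"); o=bot.get_obs()
from scipy.spatial.transform import Rotation as Ro
def tcpT(p,r):
    T=np.eye(4); T[:3,:3]=Ro.from_euler("xyz",r,degrees=True).as_matrix(); T[:3,3]=p; return T
cT=np.asarray(m["camera_from_world"])@tcpT(o["ee_pos"],o["tcp_rot"])
m8=dict(m); m8["camera_from_world"]=cT@np.linalg.inv(tcpT([.590,.0394,.1803],[179.96,0,100.04]))
print("C corners",(cast(m8,[(263.5,219.5),(366.5,219),(364,275.5),(266,275.5),(315,247)],.070)*1000).round(1).tolist())
o,m,im=wrist(bot,"w9")
for lo in (60,110,150,190): print(lo);find(m,im,lo,255,.024,near=(437,14))
```

```text
C corners [[559.0, 49.6], [617.8, 60.3], [623.4, 26.1], [565.4, 15.9], [591.3, 38.5]]
t 25.75 tcp [437.7  13.8 179.7] rot [-1.7999e+02 -1.0000e-02  1.2941e+02] f [ 0.4 -0.3  0.3] open 85.4
60
  rect [434.1  16. ] [64.0, 44.1] 47.6 px [314. 219.] area 4618.0
110
  rect [433.7  17. ] [61.1, 35.1] 39.4 px [312. 221.] area 4258.5
150
  rect [433.9  16.7] [60.7, 34.5] 39.4 px [312. 221.] area 4194.5
190
  rect [433.7  17. ] [60.3, 33.7] 39.4 px [312. 220.] area 4032.5
```

Request:
carry_out --linear '[[-0.05, 0, -1], [0, 0, -1], [0, 0, -1], [0, 0, -1], [0, 0, -1], [0, 0, -1], [0, 0, -1], [0, 0, -0.8], [0, 0, -0.4], [0, 0, -0.1], [0, 0, 0], [0, 0, 0]]' --rotation '[[0, 0, 0], [0, 0, 0], [0, 0, 0], [0, 0, 0], [0, 0, 0], [0, 0, 0], [0, 0, 0], [0, 0, 0], [0, 0, 0], [0, 0, 0], [0, 0, 0], [0, 0, 0]]' --grip '[-1, -1, -1, -1, -1, -1, -1, -1, -1, -1, -1, 0]'

```text
time: 27.0
ee_pos: [0.4374, 0.0138, 0.015]
tcp_rot: [180.0, 0.0, 129.5]
wrist_force: [0.7, -0.1, -0.4]
opening: 0.0732
grasp_force: 0.0
```

Request:
carry_out --linear '[[0, 0, 0], [0, 0, 0], [0, 0, 0], [0, 0, 0], [0, 0, 0]]' --rotation '[[0, 0, 0], [0, 0, 0], [0, 0, 0], [0, 0, 0], [0, 0, 0]]' --grip '[1, 1, 1, 1, 1]'

```text
time: 27.5
ee_pos: [0.4374, 0.0137, 0.0157]
tcp_rot: [179.9, 0.1, 129.5]
wrist_force: [-3.7, -0.9, 8.8]
opening: 0.0586
grasp_force: 76.5
```

Request:
carry_out --linear '[[0, 0, 0.5], [0, 0, 1], [0, 0, 1], [1, -0.09, 1], [1, -0.09, 1], [1, -0.09, 0], [1, -0.09, 0], [1, -0.09, 0], [1, -0.09, 0], [1, -0.09, 0], [0.9, -0.1, 0], [0, 0, 0]]' --rotation '[[0, 0, 0], [0, 0, 0], [0, 0, 0], [0, 0, -0.46], [0, 0, -0.46], [0, 0, -0.46], [0, 0, -0.46], [0, 0, -0.46], [0, 0, -0.46], [0, 0, -0.46], [0, 0, -0.46], [0, 0, 0]]' --grip '[1, 1, 1, 1, 1, 1, 1, 1, 1, 1, 1, 1]'

```text
time: 28.7
ee_pos: [0.5962, -0.001, 0.1041]
tcp_rot: [180.0, -0.0, 99.9]
wrist_force: [-1.1, 0.3, -4.1]
opening: 0.0585
grasp_force: 76.6
```

Request:
carry_out --linear '[[0, 0, 0], [0, 0, 0]]' --rotation '[[0, 0, 0], [0, 0, 0]]' --grip '[1, 1]'

```text
time: 28.9
ee_pos: [0.5941, -0.0007, 0.1044]
tcp_rot: [-180.0, -0.0, 100.1]
wrist_force: [-0.5, -0.3, -4.5]
opening: 0.0585
grasp_force: 76.6
```

Request:
carry_out --linear '[[0.1, -0.03, -0.6], [0, 0, -0.6], [0, 0, -0.4], [0, 0, -0.3], [0, 0, -0.1], [0, 0, 0], [0, 0, 0]]' --rotation '[[0, 0, 0], [0, 0, 0], [0, 0, 0], [0, 0, 0], [0, 0, 0], [0, 0, 0], [0, 0, 0]]' --grip '[1, 1, 1, 1, 1, 1, 1]'

```text
time: 29.6
ee_pos: [0.597, -0.0014, 0.0647]
tcp_rot: [180.0, 0.0, 100.0]
wrist_force: [0.4, 0.2, -2.9]
opening: 0.0583
grasp_force: 76.6
```

Request:
carry_out --linear '[[0, 0, -0.1], [0, 0.05, 0], [-0.02, 0.1, 0], [-0.02, 0.1, 0], [-0.02, 0.06, 0], [0, 0, 0], [0, 0, -0.04], [0, 0, 0]]' --rotation '[[0, 0, 0], [0, 0, 0], [0, 0, 0], [0, 0, 0], [0, 0, 0], [0, 0, 0], [0, 0, 0], [0, 0, 0]]' --grip '[1, 1, 1, 1, 1, 1, 1, 1]'

```text
time: 30.4
ee_pos: [0.5956, 0.0049, 0.0618]
tcp_rot: [180.0, -0.0, 100.1]
wrist_force: [-1.5, 1.4, 0.6]
opening: 0.0587
grasp_force: 76.9
```

Request:
carry_out --linear '[[0, 0, 0], [0, 0, 0], [0, 0, 0], [0, 0, 0.2], [0, 0, 0.8], [0, 0, 1], [0, 0, 1], [0, 0, 1], [0, 0, 1], [0, 0, 1], [0, 0, 0], [0, 0, 0]]' --rotation '[[0, 0, 0], [0, 0, 0], [0, 0, 0], [0, 0, 0], [0, 0, 0], [0, 0, 0], [0, 0, 0], [0, 0, 0], [0, 0, 0], [0, 0, 0], [0, 0, 0], [0, 0, 0]]' --grip '[-0.6, -0.8, -1, -1, -1, -1, -1, -1, -1, -1, -1, -1]'

```text
time: 31.6
ee_pos: [0.5958, 0.0048, 0.1816]
tcp_rot: [180.0, 0.0, 100.0]
wrist_force: [0.2, 0.1, -1.2]
opening: 0.0856
grasp_force: 0.0
```

Run:
```python
from workcell import bot; from h import *
o,m,im=wrist(bot,"w10")
np.save("m10.npy",np.asarray(m["camera_from_world"]))
cv2.imwrite("pics/w10c.png",cv2.resize(im[100:400,220:420],None,fx=2,fy=2,interpolation=cv2.INTER_CUBIC))
```

```text
t 31.6 tcp [595.8   4.8 181.6] rot [1.7996e+02 1.0000e-02 1.0005e+02] f [ 0.2  0.1 -1.2] open 85.6
```

View pics/w10c.png

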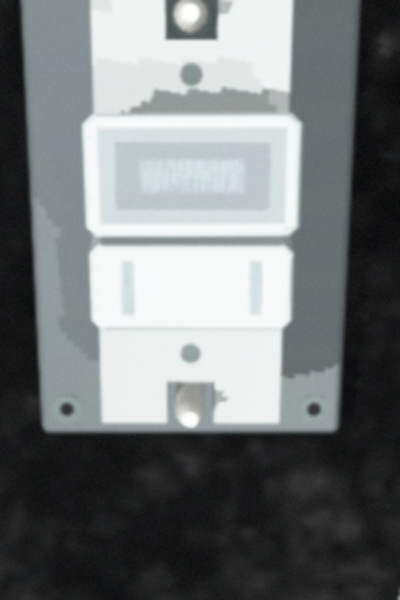

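C sits at crop rows 114–237 and the other ingot at rows 246–328, parallel with only a small gap. The posts show in both forks, at crop (190,12) and (190,405). On to the third ingot.

Request:
carry_out --linear '[[-0.78, -0.96, 0], [-0.78, -0.96, 0], [-0.78, -0.96, 0], [-0.78, -0.96, 0], [-0.78, -0.96, 0], [-0.78, -0.96, 0], [-0.78, -0.96, 0], [-0.78, -0.96, 0], [-0.78, -0.96, 0], [-0.78, -0.96, 0], [-0.78, -0.96, 0], [0, 0, 0]]' --rotation '[[0, 0, -0.66], [0, 0, -0.66], [0, 0, -0.66], [0, 0, -0.66], [0, 0, -0.66], [0, 0, -0.66], [0, 0, -0.66], [0, 0, -0.66], [0, 0, -0.66], [0, 0, -0.66], [0, 0, -0.66], [0, 0, 0]]' --grip '[-1, -1, -1, -1, -1, -1, -1, -1, -1, -1, -1, -1]'

```text
time: 32.85
ee_pos: [0.4222, -0.2077, 0.1804]
tcp_rot: [-179.9, 0.1, 41.7]
wrist_force: [0.6, -0.3, -1.2]
opening: 0.0852
grasp_force: 0.0
```

Request:
carry_out --linear '[[0, 0, 0], [0, 0, 0]]' --rotation '[[0, 0, 0], [0, 0, 0]]' --grip '[-1, -1]'

```text
time: 33.05
ee_pos: [0.4241, -0.2059, 0.1809]
tcp_rot: [-180.0, 0.0, 42.1]
wrist_force: [-0.4, -0.2, -0.2]
opening: 0.0855
grasp_force: 0.0
```

Run:
```python
from workcell import bot; from h import *
m=bot.camera_model("wrist"); m10=dict(m); m10["camera_from_world"]=np.load("m10.npy")
print("C, i1 on plate",(cast(m10,[(315.75,187.75),(315.75,243.5)],.070)*1000).round(1).tolist())
o,m,im=wrist(bot,"w11")
for lo in (70,120,180): print(lo);find(m,im,lo,255,.024,near=(424,-206))
```

```text
C, i1 on plate [[590.6, 38.7], [596.4, 6.2]]
t 33.05 tcp [ 424.1 -205.9  180.9] rot [-1.7995e+02  1.0000e-02  4.2050e+01] f [-0.4 -0.2 -0.2] open 85.5
70
  rect [ 428.9 -202.1] [62.3, 36.9] 130.0 px [318. 219.] area 4392.0
120
  rect [ 429.  -201.8] [61.1, 34.5] 132.1 px [318. 219.] area 4200.5
180
  rect [ 428.7 -202. ] [60.2, 33.8] 132.1 px [318. 219.] area 4003.0
```

Request:
carry_out --linear '[[0.07, 0.05, -1], [0, 0, -1], [0, 0, -1], [0, 0, -1], [0, 0, -1], [0, 0, -1], [0, 0, -1], [0, 0, -0.8], [0, 0, -0.4], [0, 0, -0.1], [0, 0, 0], [0, 0, 0]]' --rotation '[[0, 0, 0], [0, 0, 0], [0, 0, 0], [0, 0, 0], [0, 0, 0], [0, 0, 0], [0, 0, 0], [0, 0, 0], [0, 0, 0], [0, 0, 0], [0, 0, 0], [0, 0, 0]]' --grip '[-1, -1, -1, -1, -1, -1, -1, -1, -1, -1, -1, 0]'

```text
time: 34.3
ee_pos: [0.4259, -0.2055, 0.0163]
tcp_rot: [179.9, -0.0, 42.0]
wrist_force: [0.2, 0.2, -1.0]
opening: 0.073
grasp_force: 0.0
```

Request:
carry_out --linear '[[0, 0, 0], [0, 0, 0], [0, 0, 0], [0, 0, 0], [0, 0, 0]]' --rotation '[[0, 0, 0], [0, 0, 0], [0, 0, 0], [0, 0, 0], [0, 0, 0]]' --grip '[1, 1, 1, 1, 1]'

```text
time: 34.8
ee_pos: [0.4262, -0.2058, 0.017]
tcp_rot: [179.9, -0.1, 42.0]
wrist_force: [-0.8, 0.2, 8.0]
opening: 0.0582
grasp_force: 76.0
```

Request:
carry_out --linear '[[0, 0, 0.5], [0, 0, 1], [0.7, 0.95, 1], [0.7, 0.95, 1], [0.7, 0.95, 1], [0.7, 0.95, 1], [0.7, 0.95, 0], [0.7, 0.95, 0], [0.7, 0.95, 0], [0.7, 0.95, 0], [0.7, 0.95, 0], [0.7, 0.95, 0]]' --rotation '[[0, 0, 0], [0, 0, 0], [0, 0, -0.4], [0, 0, -0.4], [0, 0, -0.4], [0, 0, -0.4], [0, 0, -0.4], [0, 0, -0.4], [0, 0, -0.4], [0, 0, -0.4], [0, 0, -0.4], [0, 0, -0.4]]' --grip '[1, 1, 1, 1, 1, 1, 1, 1, 1, 1, 1, 1]'

```text
time: 36.0
ee_pos: [0.5658, -0.0146, 0.1259]
tcp_rot: [-180.0, 0.0, 9.8]
wrist_force: [0.4, 0.1, -2.7]
opening: 0.0581
grasp_force: 75.9
```

Request:
carry_out --linear '[[0.7, 0.95, 0], [0.65, 0.95, 0], [0, 0, 0], [0, 0, 0]]' --rotation '[[0, 0, 0], [0, 0, 0], [0, 0, 0], [0, 0, 0]]' --grip '[1, 1, 1, 1]'

```text
time: 36.4
ee_pos: [0.5922, 0.0228, 0.1255]
tcp_rot: [180.0, 0.0, 10.0]
wrist_force: [0.1, -0.3, -4.1]
opening: 0.0581
grasp_force: 75.9
```

Now lower toward z ≈ 87.

Request:
carry_out --linear '[[0.04, -0.03, -0.6], [0, 0, -0.6], [0, 0, -0.3], [0, 0, -0.2], [0, 0, -0.1], [0, 0, 0], [0, 0, 0]]' --rotation '[[0, 0, 0], [0, 0, 0], [0, 0, 0], [0, 0, 0], [0, 0, 0], [0, 0, 0], [0, 0, 0]]' --grip '[1, 1, 1, 1, 1, 1, 1]'

```text
time: 37.1
ee_pos: [0.5933, 0.022, 0.0899]
tcp_rot: [180.0, -0.0, 10.0]
wrist_force: [0.0, -0.2, -2.6]
opening: 0.0584
grasp_force: 75.9
```

Request:
carry_out --linear '[[0, 0, -0.06], [0, 0, -0.02], [0, 0, 0], [0, 0, 0]]' --rotation '[[0, 0, 0], [0, 0, 0], [0, 0, 0], [0, 0, 0]]' --grip '[1, 1, 1, 1]'

```text
time: 37.5
ee_pos: [0.5932, 0.022, 0.0879]
tcp_rot: [180.0, -0.0, 10.0]
wrist_force: [-0.1, -0.3, -2.4]
opening: 0.0583
grasp_force: 75.9
```

Request:
carry_out --linear '[[0, 0, -0.05], [0, 0, 0], [0, 0, 0]]' --rotation '[[0, 0, 0], [0, 0, 0], [0, 0, 0]]' --grip '[1, 1, 1]'

```text
time: 37.8
ee_pos: [0.5933, 0.022, 0.0871]
tcp_rot: [180.0, -0.0, 10.0]
wrist_force: [0.4, 0.7, -0.0]
opening: 0.0582
grasp_force: 76.2
```

Contact: the weight has come off the wrist. Next I release and lift away.

Request:
carry_out --linear '[[0, 0, 0], [0, 0, 0], [0, 0, 0], [0, 0, 0.2], [0, 0, 0.8], [0, 0, 1], [0, 0, 1], [0, 0, 1], [0, 0, 1], [0, 0, 1], [0, 0, 0], [0, 0, 0]]' --rotation '[[0, 0, 0], [0, 0, 0], [0, 0, 0], [0, 0, 0], [0, 0, 0], [0, 0, 0], [0, 0, 0], [0, 0, 0], [0, 0, 0], [0, 0, 0], [0, 0, 0], [0, 0, 0]]' --grip '[-0.6, -0.8, -1, -1, -1, -1, -1, -1, -1, -1, -1, -1]'

```text
time: 39.0
ee_pos: [0.5934, 0.022, 0.2069]
tcp_rot: [180.0, -0.0, 10.0]
wrist_force: [0.5, -0.1, -1.3]
opening: 0.085
grasp_force: 0.0
```

Run:
```python
from workcell import bot; from h import *
o,m,im=wrist(bot,"w12")
```

```text
t 39.0 tcp [593.4  22.  206.9] rot [ 1.7999e+02 -4.0000e-02  9.9700e+00] f [ 0.5 -0.1 -1.3] open 85.0
```

View pics/w12.png

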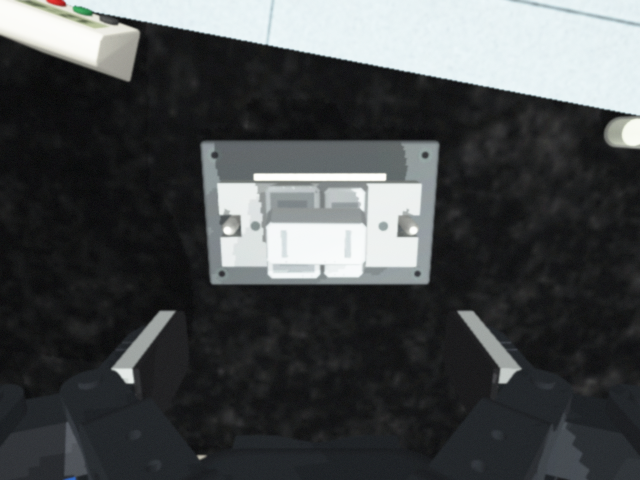

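The third ingot lies lengthwise at (316,240), over both lower ingots and midway between the posts at (231,226) and (409,228). The stack is square and the gripper is clear, so I hand in.

Run:
```python
from workcell import bot; from h import *
m=bot.camera_model("wrist"); print((cast(m,[(316,243)],.094)*1000).round(1))
print(bot.job_done())
```

```text
[[593.3  23.7]]
the job is handed in; nothing more can be done
None
```

The job is handed in: the coupon, the plate over both posts, and all three ingots are stacked and centred to within about 3 mm by my camera measurements, at 39 s of the 104 s allowed. The hand-in call returned no verdict.

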